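# Let the photometer cover down on a finger

## Task

The hinged cover of the photometer has been left standing open and its damper is gone, so it drops by itself once tipped far enough. Tip it forward with one finger until it drops, catch it on the other finger part-way down, and lower it gently fully shut without letting it slam; then move clear of it. Only let it rest on the fingers, never squeeze it, and leave the other things on the bench where they are.

Things in the scene. Friction and masses are not known exactly. Their poses are not given: they have to be found in the camera images.
- photometer: fixed white bench photometer, 190 (x) x 160 (y) x 140 high mm, with an open black-floored sample compartment in its front half and a blank display on its rear half. Origin: under its centre line on the bench, front face 90 mm to -x, rear face 100 mm to +x; x points from front to rear, z up; it is turned by up to about 23 degrees from facing the robot squarely.
- cover_hinge (a point): the middle of the hinge axis, 10 mm behind the photometer's origin and 146 mm above the bench; axes as the photometer's (the hinge axis runs along y).
- cover (a joint): opening angle of the cover in rad: 0 shut, pi/2 upright, stop at 1.95 leaning back. Starts upright or leaning slightly back (1.6 to 1.74). The cover weighs about 0.15 kg (varies); a little hinge friction keeps it where it is left while near upright, but below about 1.4 to 1.2 rad it falls shut by itself within half a second, with hardly any damping.
- cover_lip (a point): centre of the blue round lip (a bar 12 mm thick, 136 mm long across) that forms the free edge of the grey cover, 130 mm from the hinge axis. The cover is a plate 8 mm thick and 148 mm wide whose mid-plane contains the hinge axis and the lip. With the cover shut the lip juts 30 mm out in front of the photometer's front face, 146 mm above the bench, so a finger can stay under it from in front until the cover is shut. The point's axes turn with the cover.
- timer: bystander: small white timer, 64x66x19 mm, lying loose on the bench; origin under its centre.
- marker_red: bystander: white marker with a red cap, 15x129x15 mm, lying loose; origin under its centre.
- cuvette_box: bystander: blue-lidded box, 70x103x48 mm, loose; origin under its centre.
- bottle_small: bystander: small bottle with blue cap, 43x44x86 mm, standing loose; origin under its centre.

How it is judged:
By the outcome, as a careful person would: the job done as asked, in the order asked, and still so for the second after the job is handed in, with the robot touching nothing.
It also fails if it takes over 45 s, if anything falls off the work surface, if the arm or the gripper's body presses on something with over 40 N, if the wrist force passes 120 N, or if a joint passes its speed limit or range.

## Robot

A 6-joint arm with a two-finger parallel gripper is mounted at the origin on a cart in front of the work surface, level with it; the furniture and walls round the work are solid. World frame = base frame: x ahead of the robot, y to its left, z up, the work surface at z = 0. Lengths are in mm, angles in rad, forces in N, time in s.
With the tool pointing down it reaches from about 350 to 975 mm from the base axis. Payload 7.1 kg.
Tool frame: the origin (TCP) lies at the very end of the fingers, on their centre line; the grasp point (between the pads) lies 19 mm behind it; y points along the fingers, x is the direction in which the jaws open and shut, and the axes are right-handed (so a half turn about y gives the same grasp; the last joint's range is limited). The gripper opens to 88 mm and grips with 3 to 60 N. Pads are 20 mm wide; open, the fingers measure 115 mm over their backs; the gripper's body (75 mm by 178 mm) begins 61 mm behind the grasp point.
Start: joints at [1.218, 0.423, 1.63, -0, 1.089, -0.019], TCP at [204.74, 590.497, 222.675] pointing down, gripper open.
Joint ranges: [-3, 3], [-0.9, 2.11], [0.09, 2.58], [-1.31, 4.45], [0.11, 2.69], [-2.54, 2.54]. Speed limits (rad/s): [2.39, 2.39, 3.01, 3.14, 3.14, 3.14].

## Interface

Orientations are given as a rotation vector (axis times angle).
In Python, from workcell import ctrl gives the robot as it stands. The module is installed in compiled form; this text tells all that it offers.
- The arm moves only by the tool carry_out, never from a script. Its arguments are lists of equal length, an entry for each row: "delta_pos": the shift along the tool's x, y, z in cm, a list of three; "rotation": the turn, a rotation vector about the tool's x, y, z in rad, a list of three. In form: {"delta_pos": [[dx, dy, dz], ...], "rotation": [[wx, wy, wz], ...]}. A call has 1 to 12 rows; each row is the pose to reach, as a shift and turn from the pose commanded when the call began, along the tool's axes at that moment; what a row does not reach only later rows make up. A row lasts 1/12 s, in which the tool goes at most 41.7 mm and 7.16 degrees, less where a joint would pass 70% of its speed; a pose out of reach is approached as far as the arm can. A call with a gripper value outside its range is refused whole. "hand" is the closure in counts, from 0 (fully open) to 255 (shut), set as the call begins (left out, the last holds). The fingers move at their own pace and stop on an object; the grip force is fixed at half the most. Time passes only in rows, so rows that repeat a pose let the fingers close. It gives the time, the measured TCP pose, the force and the opening at its end, in the units of the state.
- ctrl.get_obs(): the state, without advancing time (a new reading comes with each control period).
- ctrl.get_image(name): name is "scene" or "top" or "wrist"; returns the picture (420x560x3 uint8, red, green, blue); there is no depth.
- ctrl.camera_info(name): a dict with "fov_y" (degrees; the focal length in pixels is half the picture's height over the tangent of half this angle, whatever the lens; pixels are square), "cx", "cy" (the principal point, pixels), "R" (3x3) and "t" (3): a world point X has camera coordinates R X + t; the wrist camera has in their place "T_tool_cam" (4x4, takes a point from camera to tool coordinates, whose origin is the TCP and whose axes are the tool frame's). Camera axes: x right, y down, z forward; pixel columns grow to the right and rows downward; lengths in mm; the calibration is good to about 2 mm. A picture is of the moment at which its call begins: read the wrist's pose just before it. camera_info takes no time and is no camera call.
- ctrl.close_job(): hands the job in, once; it reports no verdict.
The state is a dict: "t": time; "qpos": joint angles; "qvel": joint speeds; "joint_torque": joint torques, N m; "ee_pos": TCP position; "orientation": TCP orientation; "ft_force": force on the tool from outside, world axes, zero at the start; "moment": the same for the moment, N m; "width": finger opening in mm.
Only numpy, scipy, OpenCV 4.12 (cv2) and the standard library are available. Lean on these libraries where they do the work, as an engineer would, in place of code of your own. Each camera call takes 0.05 s, during which the arm holds its last target.

## Working session

There is one attempt and no reset: what is moved stays moved. The work goes in short steps, Python scripts to look and compute and a tool call to move; the robot and the scene stay as the last step left them, time stands still between calls to the robot, and variables do not carry over. Pictures are saved under pics/ and viewed, and the job is handed in when it is done.

Besides the shell and the picture viewer there is one more tool, called after "Call:" by a JSON object that holds its "name" and its "arguments". carry_out: Moves the arm, as the interface text tells. Its arguments: {"type":"object","properties":{"delta_pos":{"type":"array","items":{"type":"array","items":{"type":"number"}}},"rotation":{"type":"array","items":{"type":"array","items":{"type":"number"}}},"hand":{"type":"number"}},"required":["delta_pos","rotation"]}

```bash
mkdir -p pics; cat > h.py <<'E'
import numpy as np, cv2
from scipy.spatial.transform import Rotation as Ro
from workcell import ctrl
def save(name,fn):
    im=ctrl.get_image(name); cv2.imwrite('pics/'+fn,im[:,:,::-1]); return im
E
python3 - <<'E'
from h import *
o=ctrl.get_obs()
for k,v in o.items(): print(k,np.round(v,3))
for n in ['scene','top','wrist']:
    print(n,ctrl.camera_info(n))
    if n!='wrist': save(n,n+'0.png')
E
```

```text
t 0.0
qpos [ 1.218  0.424  1.631 -0.     1.089 -0.019]
qvel [-0.001  0.    -0.001 -0.001  0.     0.001]
joint_torque [ 2.0000e-03 -5.4464e+01 -2.7366e+01  6.4000e-02  2.3000e-02 -0.0000e+00]
ee_pos [204.569 590.01  221.925]
orientation [-1.35  -0.959  0.961]
ft_force [0.88  0.451 0.667]
moment [-0.019  0.04   0.027]
width 87.618
scene {'fov_y': 50.646159866499396, 'cx': 278.11787092169106, 'cy': 214.72179723318095, 'R': array([[ 0.74871477, -0.66275956,  0.01326475],
       [-0.51383426, -0.59288485, -0.62004992],
       [ 0.41880849,  0.45742465, -0.78445022]]), 't': array([-363.19125307,  325.46762003, 1194.57283881])}
top {'fov_y': 45.34945531969978, 'cx': 267.7377221233399, 'cy': 209.3609427925924, 'R': array([[ 0.01867582, -0.99969663, -0.01605829],
       [-0.98672263, -0.01583699, -0.16164045],
       [ 0.1613371 ,  0.01886385, -0.98671906]]), 't': array([  16.62716838,  524.70794075, 1315.67700504])}
wrist {'fov_y': 59.8512657587046, 'cx': 280.55087237338546, 'cy': 205.60602136121832, 'T_tool_cam': array([[ 9.99999944e-01, -2.78961424e-04, -1.85172834e-04,
        -4.19440956e-01],
       [ 1.07119000e-04, -2.57429729e-01,  9.66297016e-01,
        -1.61887362e+02],
       [-3.17228584e-04, -9.66296982e-01, -2.57429685e-01,
         7.02242681e+01],
       [ 0.00000000e+00,  0.00000000e+00,  0.00000000e+00,
         1.00000000e+00]])}
```

View pics/scene0.png

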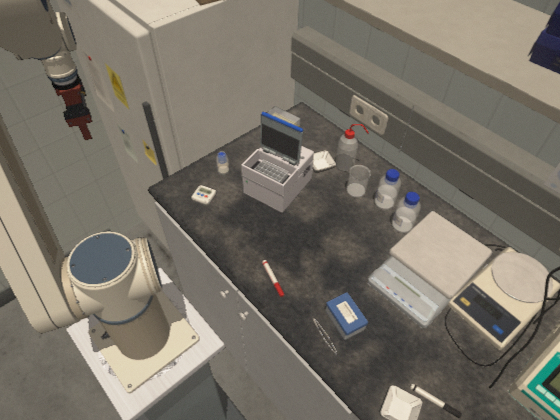

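View pics/top0.png

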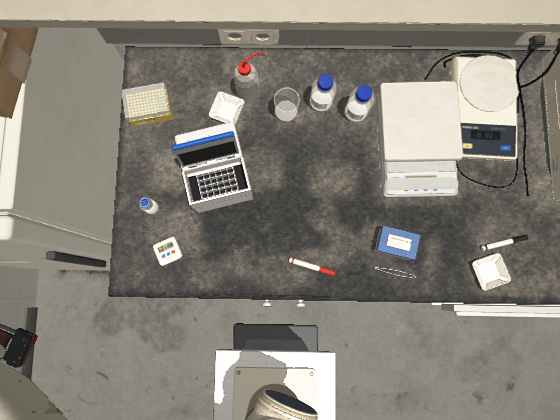

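The scene picture shows the photometer around (278,170) with its cover upright and the blue lip at about (282,122). In the top picture the photometer is around (215,170) and the lip at about (205,141). I'll zoom in on both for corner points.

```bash
python3 - <<'E'
import cv2
a=cv2.imread('pics/top0.png')[110:220,150:270]; cv2.imwrite('pics/topz.png',cv2.resize(a,None,fx=5,fy=5,interpolation=cv2.INTER_CUBIC))
a=cv2.imread('pics/scene0.png')[100:215,230:330]; cv2.imwrite('pics/scz.png',cv2.resize(a,None,fx=5,fy=5,interpolation=cv2.INTER_CUBIC))
E
```

```text
(no output)
```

View pics/topz.png

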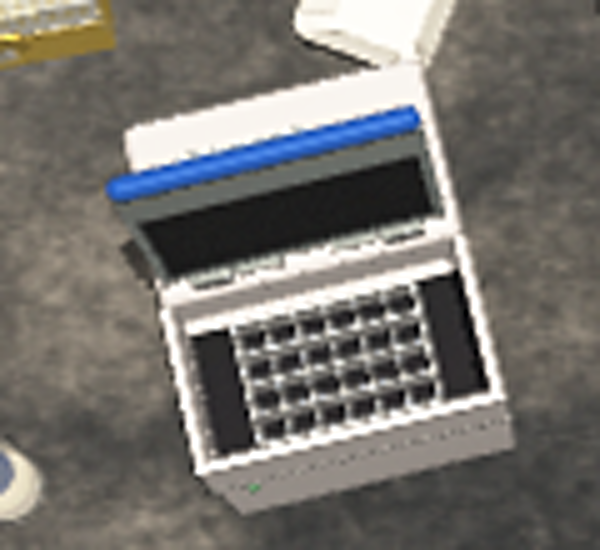

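View pics/scz.png

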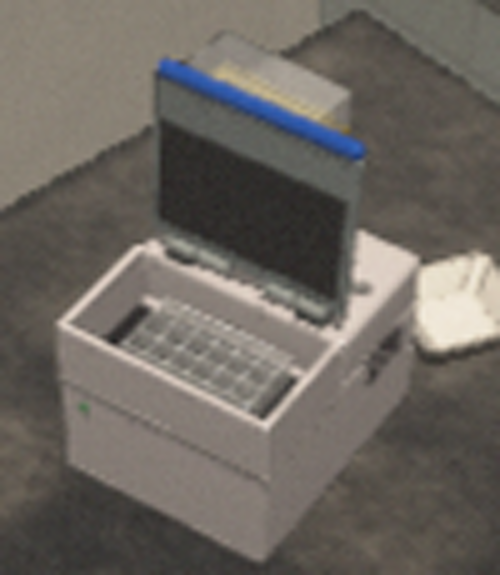

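```bash
cat > fit.py <<'E'
from h import *
from scipy.optimize import least_squares
T=[((-90,80,140),(199,473)),((-90,-80,140),(505,401)),((-90,80,0),(245,516)),((-90,-80,0),(513,446)),((100,80,140),(127,130)),((100,-80,140),(423,64)),('L',(115,188)),('R',(413,118))]
S=[((-90,80,140),(60,325)),((-90,-80,140),(271,428)),((-90,80,0),(68,463)),((-90,-80,0),(262,561)),((100,-80,140),(419,258)),('L',(164,67)),('R',(357,150))]
def proj(n,P):
    c=ctrl.camera_info(n); f=210/np.tan(np.radians(c['fov_y']/2)); X=c['R']@P+c['t']; return np.array([c['cx']+f*X[0]/X[2],c['cy']+f*X[1]/X[2]])
def loc(p,P):
    x,y,w,th=p[:4]
    if isinstance(P,str):
        s=66 if P=='L' else -66
        P=(10-130*np.cos(th),s,146+130*np.sin(th))
    c,s=np.cos(w),np.sin(w); P=np.array(P,float)
    return np.array([x+c*P[0]-s*P[1],y+s*P[0]+c*P[1],P[2]])
def res(p):
    r=[]
    for n,L,o,sh in (('top',T,(150,110),p[4:6]),('scene',S,(230,100),p[6:8])):
        for P,uv in L: r.append(proj(n,loc(p,P))+sh-((np.array(uv)+.5)/5-.5+o))
    return np.concatenate(r+[p[4:]*1.0])
if __name__=='__main__':
    s=least_squares(res,[700,150,0.2,1.65,0,0,0,0],x_scale=[100,100,1,1,1,1,1,1])
    print(s.x.round(3)); print(s.fun.round(1))
    for q in [(0,0,0),(10,0,146),'L','R',(-120,0,146)]: print(q,loc(s.x,q).round(1))
E
python3 fit.py
python3 - <<'E'
from h import *
o=ctrl.get_obs(); print(Ro.from_rotvec(o['orientation']).as_matrix().round(3))
E
```

```text
[ 6.25705e+02  1.67678e+02  2.59000e-01  1.65100e+00  8.40000e-02
  6.26000e-01  5.24000e-01 -3.38000e-01]
[-0.2  0.7  0.4  0.1 -0.8  0.7  1.3  1.2 -1.4 -1.2 -0.3 -2.4  2.2 -0.1
 -1.2  0.4 -1.1 -0.6 -1.   0.1 -0.4  0.9 -0.1  2.   1.4 -1.7  1.2 -0.1
 -0.6 -0.3  0.1  0.6  0.5 -0.3]
(0, 0, 0) [625.7 167.7   0. ]
(10, 0, 146) [635.4 170.2 146. ]
L [628.6 236.7 275.6]
R [662.4 109.1 275.6]
(-120, 0, 146) [509.7 137.  146. ]
[[ 0.328 -0.    -0.945]
 [ 0.945 -0.001  0.328]
 [-0.001 -1.     0.   ]]
```

```bash
cat >> h.py <<'E'
def Rt(yaw,tilt=0):
    # tilt: 0 pointing down, positive tips fingers outward (away from robot)
    c,s=np.cos(yaw),np.sin(yaw)
    r=np.array([c,s,0]);u=np.array([0,0,1.])
    y=np.cos(tilt)*-u+np.sin(tilt)*r
    x=np.cos(tilt)*r+np.sin(tilt)*u
    return np.column_stack([x,y,np.cross(x,y)])
def rows(p0,R0,targets):
    D=[];W=[]
    for p,R in targets:
        D.append((R0.T@(np.array(p)-p0)/10).round(2).tolist()); W.append(Ro.from_matrix(R0.T@R).as_rotvec().round(3).tolist())
    print('delta',D);print('rot',W)
def cur():
    o=ctrl.get_obs(); return np.array(o['ee_pos']),Ro.from_rotvec(o['orientation']).as_matrix(),o
E
python3 - <<'E'
from h import *
p,R,o=cur()
P=[np.array([205,590,222]),np.array([220,450,400]),np.array([330,260,410]),np.array([510,140,410])]
t=[(P[1],R),(P[2],Rt(0.75)),(P[3],Rt(0.259))]
rows(p,R,t)
E
```

```text
delta [[-12.75, -17.78, -6.04], [-27.1, -18.77, -22.66], [-32.54, -18.76, -43.6]]
rot [[0.0, 0.0, 0.0], [0.0, 0.487, -0.001], [0.001, 0.978, -0.001]]
```

Call:
{"name": "carry_out", "arguments": {"delta_pos": [[-12.75,-17.78,-6.04],[-12.75,-17.78,-6.04],[-12.75,-17.78,-6.04],[-12.75,-17.78,-6.04],[-12.75,-17.78,-6.04],[-12.75,-17.78,-6.04],[-27.1,-18.77,-22.66],[-27.1,-18.77,-22.66],[-27.1,-18.77,-22.66],[-27.1,-18.77,-22.66],[-27.1,-18.77,-22.66],[-27.1,-18.77,-22.66]], "rotation": [[0,0,0],[0,0,0],[0,0,0],[0,0,0],[0,0,0],[0,0,0],[0,0.487,0],[0,0.487,0],[0,0.487,0],[0,0.487,0],[0,0.487,0],[0,0.487,0]], "hand": 110}}

```text
t: 1.1
ee_pos: [331.5, 256.3, 410.6]
orientation: [-1.492, -0.584, 0.583]
ft_force: [0.3, 0.8, -0.2]
width: 50.2
```

```bash
python3 - <<'E'
from h import *
p,R,o=cur(); print(p,o['qpos'],o['t'],o['ft_force'],o['width'])
rows(p,R,[([520,140,410],Rt(0.259))])
E
```

```text
[331.46716128 256.3431849  410.57334943] [ 6.31066615e-01 -8.47855465e-02  1.81450307e+00 -1.62414816e-03
  1.41177576e+00 -1.15074439e-01] 1.1 [ 0.26822191  0.79498013 -0.17080453] 50.17165634118814
delta [[5.94, 0.09, -21.34]]
rot [[0.002, 0.487, 0.0]]
```

Call:
{"name": "carry_out", "arguments": {"delta_pos": [[5.94,0.09,-21.34],[5.94,0.09,-21.34],[5.94,0.09,-21.34],[5.94,0.09,-21.34],[5.94,0.09,-21.34],[5.94,0.09,-21.34],[5.94,0.09,-21.34]], "rotation": [[0.0,0.487,0.0],[0.0,0.487,0.0],[0.0,0.487,0.0],[0.0,0.487,0.0],[0.0,0.487,0.0],[0.0,0.487,0.0],[0.0,0.487,0.0]]}}

```text
t: 1.68
ee_pos: [520.9, 142.7, 408.3]
orientation: [-1.562, -0.203, 0.205]
ft_force: [1.1, 0.5, -0.3]
width: 50.3
```

```bash
python3 - <<'E'
from h import *
p,R,o=cur(); print(p,o['orientation'],o['qpos'],o['t'],o['ft_force'],o['width'])
np.savez('w1.npz',p=p,R=R)
save('wrist','w1.png')
a=cv2.imread('pics/w1.png');cv2.imwrite('pics/w1z.png',cv2.resize(a,(800,600),interpolation=cv2.INTER_CUBIC))
E
```

```text
[520.8627995  142.72055511 408.32949389] [-1.56169196 -0.20281404  0.20518768] [ 2.45614062e-01  1.31263068e-01  1.59721672e+00 -3.64783061e-04
  1.41467241e+00 -1.41838507e-02] 1.6833 [ 1.06091998  0.54575193 -0.34042421] 50.32538974545151
```

View pics/w1z.png

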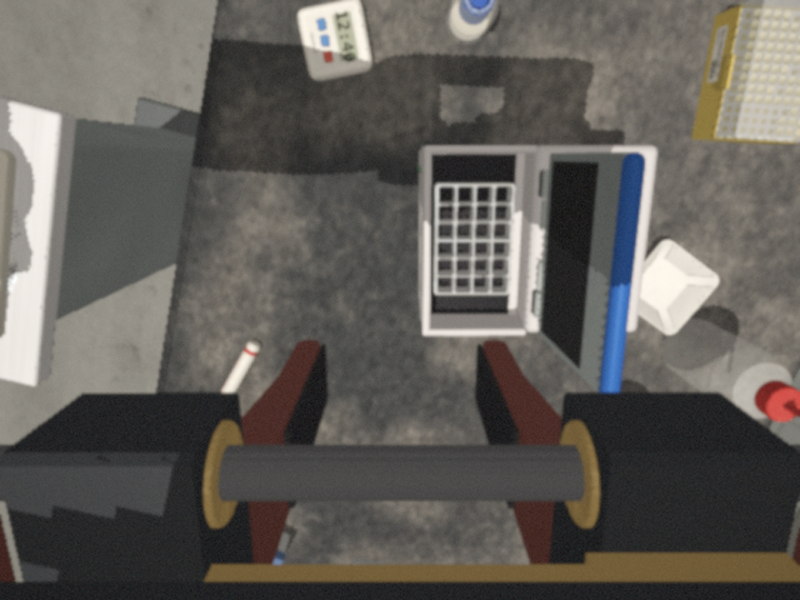

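The wrist picture shows the photometer's top with corners at about (421,147), (423,335), (656,148) and (636,331) in the 800 px version. The lip's left end is at (633,160), and its axis passes (612,385) near the gripper. I'll refine the fit with these.

```bash
cat > fit2.py <<'E'
from h import *
import fit
from scipy.optimize import least_squares
d=np.load('w1.npz'); c=ctrl.camera_info('wrist')
f=210/np.tan(np.radians(c['fov_y']/2)); T=np.array(c['T_tool_cam'])
def pw(P,p=d['p'],R=d['R']):
    X=T[:3,:3].T@(R.T@(P-p)-T[:3,3]); return np.array([c['cx']+f*X[0]/X[2],c['cy']+f*X[1]/X[2]])
W=[((-90,80,140),(421,147)),((-90,-80,140),(423,335)),((100,80,140),(656,148)),((100,-80,140),(636,331)),('L',(633,160))]
def res(p,v=0):
    r=[]
    for P,uv in W: r.append((pw(fit.loc(p,P))-((np.array(uv)+.5)/1.4286-.5))*1.0)
    L=pw(fit.loc(p,'L'));Rr=pw(fit.loc(p,'R')); q=(np.array([612,385])+.5)/1.4286-.5
    t=(Rr-L)/np.linalg.norm(Rr-L); r.append([t[0]*(q-L)[1]-t[1]*(q-L)[0]])
    return np.concatenate(r)
def full(p): return np.concatenate([res(p)*1.5,fit.res(p)*.5])
for F in (res,full):
    s=least_squares(F,[626,168,.26,1.65,0,0,0,0],x_scale=[100,100,1,1,1,1,1,1])
    print(s.x.round(3),res(s.x).round(1)); 
    for q in [(10,0,146),'L','R',(-120,0,146)]: print(q,fit.loc(s.x,q).round(1))
E
python3 fit2.py
```

```text
[6.22452e+02 1.68232e+02 2.73000e-01 1.67200e+00 0.00000e+00 0.00000e+00
 0.00000e+00 0.00000e+00] [-1.3 -1.3 -2.2  0.5  2.  -4.3  1.4  1.5  0.3  3.  -0.3]
(10, 0, 146) [632.1 170.9 146. ]
L [627.  238.  275.3]
R [662.5 110.9 275.3]
(-120, 0, 146) [506.9 135.9 146. ]
[ 6.22491e+02  1.68240e+02  2.72000e-01  1.67200e+00  3.22000e-01
 -2.23000e-01  1.06900e+00 -5.86000e-01] [-1.3 -1.3 -2.2  0.5  2.1 -4.2  1.3  1.5  0.3  3.  -0.3]
(10, 0, 146) [632.1 170.9 146. ]
L [627.  238.  275.3]
R [662.5 110.9 275.3]
(-120, 0, 146) [506.9 136.  146. ]
```

```bash
python3 - <<'E'
import numpy as np
q=[(0.424,1.631,1.089,np.hypot(204.569,590.01),221.925),(-.08479,1.8145,1.41178,np.hypot(331.467,256.343),410.573),(.13126,1.59722,1.41467,np.hypot(520.863,142.72),408.329)]
A=[];b=[]
for a,c,d,r,z in q:
    s=a+c
    A+= [[np.sin(a),np.sin(s),np.cos(s),1,0],[np.cos(a),np.cos(s),-np.sin(s),0,1]]; b+=[r,z]
x,rs,rk,sv=np.linalg.lstsq(np.array(A),np.array(b),rcond=None);print(x.round(1),rs,sv)
E
```

```text
[5.606e+02 4.840e+02 7.530e+01 5.000e-01 2.900e+00] [3.88494846e-05] [2.9873361  2.44227343 0.25998984 0.18788423 0.0907101 ]
```

```bash
python3 - <<'E'
import numpy as np
from scipy.optimize import least_squares
for Lt in (250,300,350,400):
  for th,tilt,sx in ((1.66,0,0),(1.2,.35,-19),(.9,.4,19),(0.,.6,19),(0,.8,19),(0,1.0,19)):
    y=np.array([np.sin(tilt),-np.cos(tilt)]);x=np.array([np.cos(tilt),np.sin(tilt)])
    L=np.array([655-130*np.cos(th),146+130*np.sin(th)]); T=L+18*y+sx*x; w=T-Lt*y
    F=lambda q:[.5+560.6*np.sin(q[0])+484*np.sin(q.sum())+75.3*np.cos(q.sum())-w[0], 2.9+Lt+560.6*np.cos(q[0])+484*np.cos(q.sum())-75.3*np.sin(q.sum())-w[1]]
    s=least_squares(F,[0.1,1.7]); q=s.x; print(Lt,th,tilt,T.round(),q.round(2),round(np.pi-tilt-q.sum(),2),round(s.cost,2))
E
```

```text
250 1.66 0 [667. 257.] [0.45 1.5 ] 1.19 0.0
250 1.2 0.35 [596. 244.] [0.25 1.88] 0.67 0.0
250 0.9 0.4 [599. 239.] [0.25 1.9 ] 0.59 0.0
250 0.0 0.6 [551. 142.] [0.33 2.17] 0.03 0.0
250 0 0.8 [551. 147.] [0.36 2.26] -0.28 0.0
250 0 1.0 [550. 152.] [0.42 2.34] -0.62 0.0
300 1.66 0 [667. 257.] [0.45 1.5 ] 1.19 0.0
300 1.2 0.35 [596. 244.] [0.23 1.91] 0.65 0.0
300 0.9 0.4 [599. 239.] [0.22 1.95] 0.57 0.0
300 0.0 0.6 [551. 142.] [0.32 2.24] -0.02 0.0
300 0 0.8 [551. 147.] [0.36 2.34] -0.36 0.0
300 0 1.0 [550. 152.] [0.47 2.43] -0.76 0.0
350 1.66 0 [667. 257.] [0.45 1.5 ] 1.19 0.0
350 1.2 0.35 [596. 244.] [0.2  1.95] 0.64 0.0
350 0.9 0.4 [599. 239.] [0.2  1.99] 0.55 0.0
350 0.0 0.6 [551. 142.] [0.31 2.3 ] -0.07 0.0
350 0 0.8 [551. 147.] [0.38 2.42] -0.46 0.0
350 0 1.0 [550. 152.] [0.55 2.51] -0.93 0.0
400 1.66 0 [667. 257.] [0.45 1.5 ] 1.19 0.0
400 1.2 0.35 [596. 244.] [0.18 1.99] 0.62 0.0
400 0.9 0.4 [599. 239.] [0.17 2.03] 0.54 0.0
400 0.0 0.6 [551. 142.] [0.31 2.36] -0.13 0.0
400 0 0.8 [551. 147.] [0.42 2.5 ] -0.58 0.0
400 0 1.0 [550. 152.] [0.68 2.6 ] -1.14 0.0
```

```bash
cat >> h.py <<'E'
H=np.array([632.1,170.9,146.]); YAW=0.27; RH=np.array([np.cos(YAW),np.sin(YAW),0]); U=np.array([0,0,1.])
def lip(th): return H+130*(-np.cos(th)*RH+np.sin(th)*U)
def tcp(th,tilt,sx,d=18):
    R=Rt(YAW,tilt); return lip(th)+d*R[:,1]-sx*R[:,0],R   # lip centre at tool x = sx
E
python3 - <<'E'
from h import *
p,R,o=cur(); print(p,o['orientation'],Ro.from_matrix(Rt(.259)).as_rotvec())
# assumed commanded
pc=p
a,Ra=tcp(1.66,0,0,-45); b,Rb=tcp(1.66,0,0,18)
print(a,b)
rows(p,R,[(a,Ra),(b,Rb)])
E
```

```text
[519.28501357 143.79444638 408.49861965] [-1.56105019 -0.20320548  0.20649104] [-1.56121708 -0.20331543  0.20331543]
[643.26153118 173.98904456 320.48311869] [643.26153118 173.98904456 257.48311869]
delta [[12.78, 8.78, -0.28], [12.79, 15.08, -0.29]]
rot [[-0.0, -0.009, -0.002], [-0.0, -0.009, -0.002]]
```

Call:
{"name": "carry_out", "arguments": {"delta_pos": [[12.78,8.8,-0.3],[12.78,8.8,-0.3],[12.78,8.8,-0.3],[12.78,8.8,-0.3],[12.78,8.8,-0.3],[12.78,8.8,-0.3]], "rotation": [[0,-0.01,0],[0,-0.01,0],[0,-0.01,0],[0,-0.01,0],[0,-0.01,0],[0,-0.01,0]]}}

```text
t: 2.23
ee_pos: [641.7, 176.2, 319.6]
orientation: [-1.56, -0.212, 0.219]
ft_force: [-0.7, -0.0, 0.9]
width: 49.9
```

```bash
python3 - <<'E'
from h import *
p,R,o=cur(); print(p,o['orientation'],o['t'],o['ft_force'],o['width'])
np.savez('w2.npz',p=p,R=R)
save('wrist','w2.png')
a=cv2.imread('pics/w2.png');cv2.imwrite('pics/w2z.png',cv2.resize(a,(800,600),interpolation=cv2.INTER_CUBIC))
E
```

```text
[641.67632055 176.23684513 319.56341411] [-1.56012354 -0.21237589  0.21896578] 2.2333 [-0.66165881 -0.02682903  0.9357669 ] 49.85760063867056
```

View pics/w2z.png

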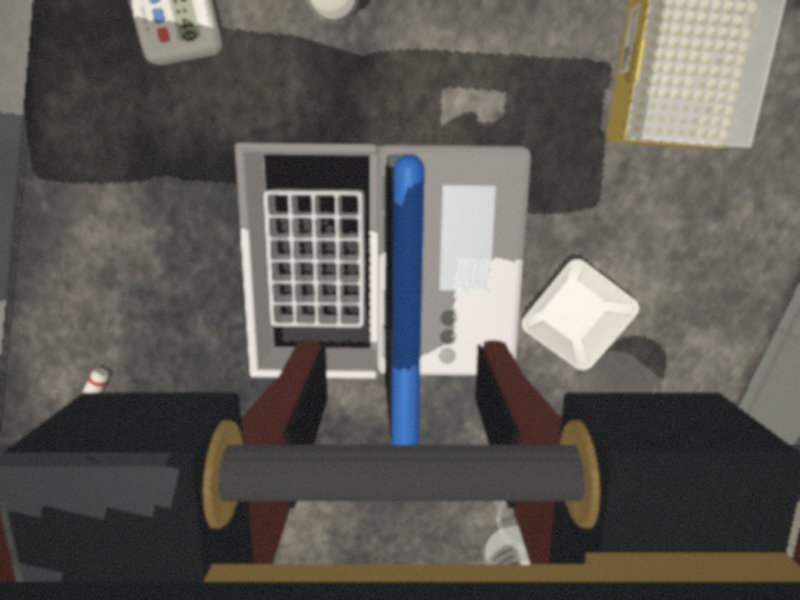

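The lip runs from (408,160) to (403,440), centred between the fingers at (310,345) and (490,345). I'll compare this with the fitted prediction.

```bash
python3 - <<'E'
from h import *
d=np.load('w2.npz'); p,R=d['p'],d['R']; c=ctrl.camera_info('wrist')
f=210/np.tan(np.radians(c['fov_y']/2)); T=np.array(c['T_tool_cam'])
def pw(P):
    X=T[:3,:3].T@(R.T@(P-p)-T[:3,3]); return (np.array([c['cx']+f*X[0]/X[2],c['cy']+f*X[1]/X[2]])*1.4286).round()
YH=np.array([-np.sin(YAW),np.cos(YAW),0])
for q in (lip(1.66)+68*YH,lip(1.66),lip(1.66)-68*YH): print(pw(q))
for q in [(-100,80,140),(-100,-80,140),(90,80,140),(90,-80,140)]: print(pw(np.array([H[0],H[1],0])+q[0]*RH+q[1]*YH+q[2]*U))
p,R,o=cur(); b,Rb=tcp(1.66,0,0,18); rows(p,R,[(b,Rb)]); print(p)
E
```

```text
[405. 167.]
[404. 334.]
[403. 477.]
[227. 142.]
[246. 377.]
[529. 143.]
[514. 378.]
delta [[0.11, 6.38, -0.24]]
rot [[-0.0, 0.005, -0.002]]
[641.70960619 176.02037797 321.25451591]
```

Call:
{"name": "carry_out", "arguments": {"delta_pos": [[0.1,3.0,-0.1],[0.1,5.0,-0.1],[0.1,6.4,-0.1],[0.1,6.4,-0.1]], "rotation": [[0,0.0,0],[0,0.0,0],[0,0.0,0],[0,0,0]]}}

```text
t: 2.62
ee_pos: [641.6, 174.3, 256.3]
orientation: [-1.56, -0.212, 0.218]
ft_force: [-1.0, -0.1, 0.1]
width: 49.5
```

```bash
sed -i 's/^H=np.array(.*146.\])/H=np.array([634.5,171.3,146.])/' h.py; python3 - <<'E'
from h import *
p,R,o=cur(); print(p,o['orientation'],o['qpos'],o['t'],o['ft_force'],o['width'])
save('wrist','w3.png');save('scene','s3.png')
a=cv2.imread('pics/w3.png');b=cv2.imread('pics/s3.png')[80:230,200:360]
cv2.imwrite('pics/w3z.png',np.hstack([a[:, :],cv2.resize(b,(240,225))[:420] if 0 else cv2.copyMakeBorder(cv2.resize(b,(240,225)),0,195,0,0,0)]))
print(b.shape)
E
```

```text
[641.61296633 174.31221938 256.29758316] [-1.56032653 -0.21228323  0.21760393] [ 2.47313499e-01  4.50490479e-01  1.50398888e+00  1.44729289e-04
  1.19049758e+00 -2.65609613e-02] 2.6167 [-0.95515352 -0.06257392  0.05740018] 49.53019439905957
(150, 160, 3)
```

View pics/w3z.png

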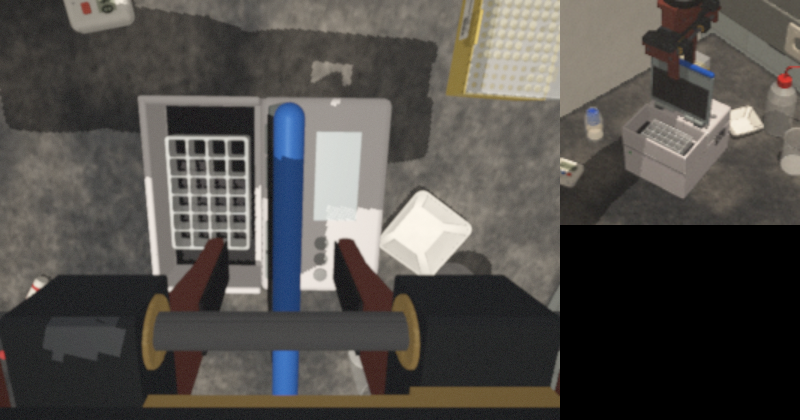

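The lip at columns 285–289 is between the fingers at 220 and 345. Next is the push with the rear finger.

```bash
python3 - <<'E'
from h import *
p,R,o=cur()
t=[]
for th in [1.75,1.68,1.64,1.60,1.56,1.52,1.48,1.45,1.42]:
    t.append(tcp(th,max(0,np.pi/2-th+.04),19,18))
rows(p,R,t)
print([x[0].round() for x in t])
E
```

```text
delta [[-0.57, 0.34, -0.07], [-1.47, 0.21, -0.07], [-1.98, 0.16, -0.07], [-2.48, 0.16, -0.07], [-2.93, 0.23, -0.07], [-3.37, 0.31, -0.06], [-3.81, 0.42, -0.06], [-4.14, 0.51, -0.06], [-4.46, 0.6, -0.06]]
rot [[-0.0, 0.004, 0.001], [-0.0, 0.004, 0.001], [-0.0, 0.004, 0.001], [-0.0, 0.004, -0.009], [-0.0, 0.004, -0.049], [-0.0, 0.004, -0.089], [-0.0, 0.004, -0.129], [-0.0, 0.004, -0.159], [-0.0, 0.004, -0.189]]
[array([639., 172., 256.]), array([630., 170., 257.]), array([625., 169., 258.]), array([620., 167., 258.]), array([616., 166., 257.]), array([611., 165., 256.]), array([607., 164., 255.]), array([604., 163., 254.]), array([601., 162., 253.])]
```

Call:
{"name": "carry_out", "arguments": {"delta_pos": [[-0.6,0.3,0],[-1.3,0.2,0],[-1.7,0.15,0],[-2.1,0.15,0],[-2.5,0.16,0],[-2.93,0.23,0],[-3.37,0.31,0],[-3.81,0.42,0],[-4.14,0.51,0]], "rotation": [[0,0,0],[0,0,0],[0,0,0],[0,0,0],[0,0,-0.01],[0,0,-0.05],[0,0,-0.09],[0,0,-0.13],[0,0,-0.16]]}}

```text
t: 3.47
ee_pos: [603.7, 162.8, 252.5]
orientation: [-1.534, -0.339, 0.087]
ft_force: [0.6, -0.8, 0.6]
width: 50.0
```

```bash
cat > look.py <<'E'
import sys
from h import *
n=sys.argv[1]
p,R,o=cur(); print(p.round(1),np.array(o['orientation']).round(3),np.array(o['qpos']).round(3),o['t'],np.array(o['ft_force']).round(2),round(o['width'],1))
print('tilt',np.arctan2(R[:,1]@RH,-R[2,1]).round(3))
w=save('wrist',f'w{n}.png');s=save('scene',f's{n}.png')
a=cv2.resize(w,(480,360));b=cv2.resize(s[100:215,230:330],(313,360),interpolation=cv2.INTER_CUBIC)
cv2.imwrite(f'pics/c{n}.png',np.hstack([a,b])[:,:,::-1])
E
python3 look.py 4
```

```text
[603.7 162.8 252.5] [-1.534 -0.339  0.087] [ 0.242  0.321  1.719  0.006  0.939 -0.034] 3.4667 [ 0.6  -0.81  0.61] 50.0
tilt 0.162
```

View pics/c4.png

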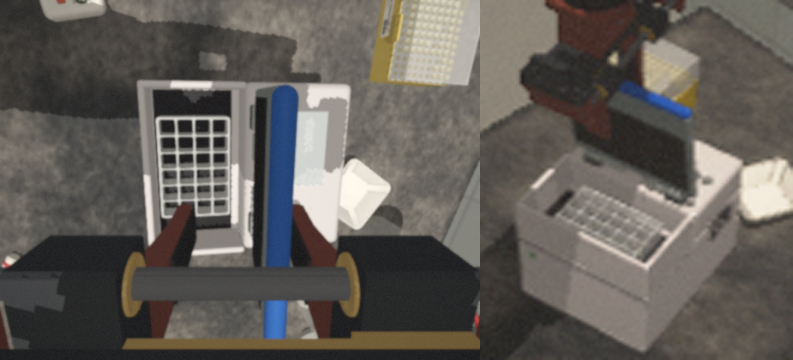

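The lip (columns 275–287) is now against the rear finger (297) and the cover is at roughly 1.45 rad, not dropped yet. I'll go on in small steps.

```bash
python3 - <<'E'
from h import *
p,R,o=cur()
t=[]
for th in [1.43,1.40,1.375,1.35,1.325,1.30,1.275,1.25,1.225,1.20]:
    t.append(tcp(th,max(0,np.pi/2-th+.04),19,18))
rows(p,R,t)
E
```

```text
delta [[-0.07, -0.14, 0.0], [-0.4, -0.08, 0.0], [-0.68, -0.03, 0.0], [-0.96, 0.03, 0.0], [-1.23, 0.09, 0.0], [-1.5, 0.17, 0.01], [-1.77, 0.25, 0.01], [-2.04, 0.33, 0.01], [-2.31, 0.42, 0.01], [-2.57, 0.52, 0.01]]
rot [[-0.0, 0.003, -0.021], [-0.001, 0.003, -0.051], [-0.001, 0.003, -0.076], [-0.001, 0.003, -0.101], [-0.001, 0.003, -0.126], [-0.001, 0.003, -0.151], [-0.001, 0.003, -0.176], [-0.001, 0.003, -0.201], [-0.001, 0.003, -0.226], [-0.001, 0.003, -0.251]]
```

Call:
{"name": "carry_out", "arguments": {"delta_pos": [[-0.2,-0.05,0],[-0.5,-0.05,0],[-0.75,-0.03,0],[-1.0,0.03,0]], "rotation": [[0,0,-0.02],[0,0,-0.05],[0,0,-0.075],[0,0,-0.1]]}}

```text
t: 3.9
ee_pos: [595.5, 160.4, 250.9]
orientation: [-1.515, -0.415, 0.009]
ft_force: [-0.2, -0.7, -0.5]
width: 50.1
```

```bash
python3 look.py 5
```

```text
[595.5 160.4 250.9] [-1.515 -0.415  0.009] [ 0.24   0.272  1.809  0.012  0.799 -0.041] 3.9 [-0.19 -0.67 -0.48] 50.1
tilt 0.261
```

View pics/c5.png

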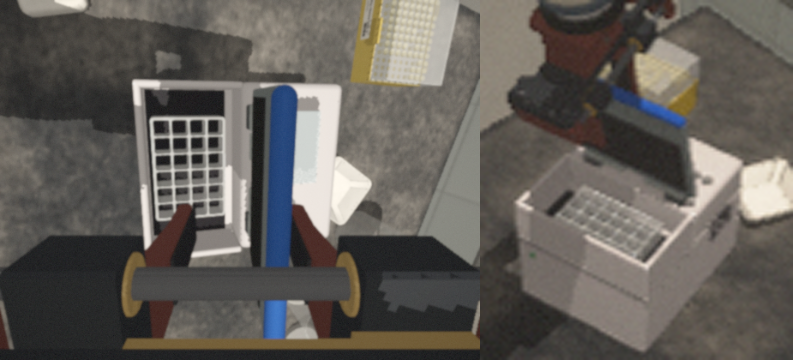

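The lip is still on the rear finger, at about 1.35 rad. I'll push further.

Call:
{"name": "carry_out", "arguments": {"delta_pos": [[-0.27,0.09,0],[-0.54,0.17,0],[-0.8,0.26,0]], "rotation": [[0,0,-0.025],[0,0,-0.05],[0,0,-0.075]]}}

```text
t: 4.25
ee_pos: [589.0, 158.6, 246.3]
orientation: [-1.499, -0.471, -0.049]
ft_force: [-0.4, 0.2, -0.5]
width: 50.1
```

```bash
python3 look.py 6
```

```text
[589.  158.6 246.3] [-1.499 -0.471 -0.049] [ 0.238  0.243  1.88   0.018  0.683 -0.048] 4.25 [-0.41  0.22 -0.45] 50.1
tilt 0.336
```

View pics/c6.png

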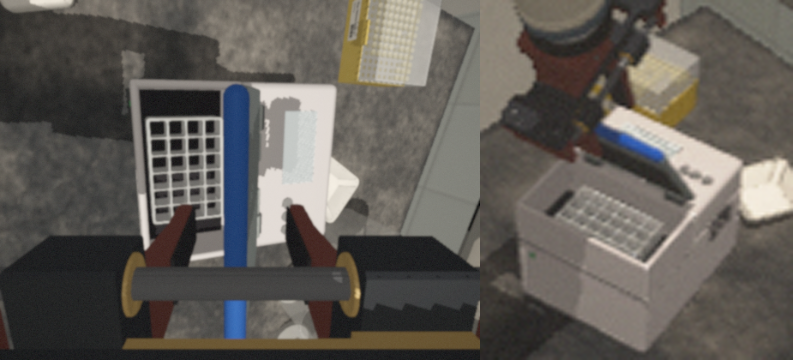

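The drop is under way: the lip at column 236 has left the rear finger and is mid-gap. I'll hold still so it lands on the front finger.

Call:
{"name": "carry_out", "arguments": {"delta_pos": [[0,0,0],[0,0,0],[0,0,0],[0,0,0]], "rotation": [[0,0,0],[0,0,0],[0,0,0],[0,0,0]]}}

```text
t: 4.68
ee_pos: [588.8, 158.6, 246.2]
orientation: [-1.499, -0.47, -0.049]
ft_force: [-0.0, 0.1, 0.5]
width: 50.2
```

```bash
python3 look.py 7
```

```text
[588.8 158.6 246.2] [-1.499 -0.47  -0.049] [ 0.238  0.243  1.88   0.018  0.684 -0.048] 4.6833 [-0.02  0.13  0.55] 50.2
tilt 0.335
```

View pics/c7.png

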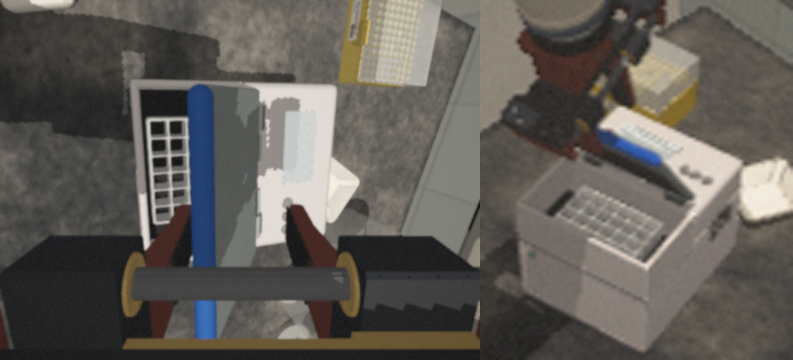

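The cover now rests on the front finger, with the lip at column 202 against the finger at 185. I'll work out the angle and plan the lowering within the joint limits.

```bash
cat > kin.py <<'E'
import numpy as np
from scipy.optimize import least_squares
# j2,j3,j5,r,z
q=[(0.424,1.631,1.089,np.hypot(204.569,590.01),221.925),(-.08479,1.8145,1.41178,np.hypot(331.467,256.343),410.573),(.13126,1.59722,1.41467,np.hypot(520.863,142.72),408.329),(.45049,1.50399,1.1905,np.hypot(641.6,174.3),256.3),(.321,1.719,.939,np.hypot(603.7,162.8),252.5),(.272,1.809,.799,np.hypot(595.5,160.4),250.9),(.243,1.88,.684,np.hypot(588.8,158.6),246.2)]
A=[];b=[]
for a,c,d,r,z in q:
    s=a+c;t=s+d
    A+= [[np.sin(a),np.sin(s),np.cos(s),np.sin(t),1,0],[np.cos(a),np.cos(s),-np.sin(s),np.cos(t),0,1]]; b+=[r,z]
K=np.linalg.lstsq(np.array(A),np.array(b),rcond=None)[0]
def ik(r,z,tilt):
    t=np.pi-tilt
    F=lambda q:[K[0]*np.sin(q[0])+K[1]*np.sin(q.sum())+K[2]*np.cos(q.sum())+K[3]*np.sin(t)+K[4]-r,K[0]*np.cos(q[0])+K[1]*np.cos(q.sum())-K[2]*np.sin(q.sum())+K[3]*np.cos(t)+K[5]-z]
    s=least_squares(F,[.25,1.9]); return s.x[0],s.x[1],t-s.x.sum()
if __name__=='__main__': print(K.round(1)); print((np.array(A)@K-b).round(1))
E
python3 kin.py; python3 - <<'E'
from h import *
from kin import ik
from scipy.optimize import brentq
p,R,o=cur()
f=lambda th:(lip(th)-p)@R[:,0]+ (o['width']/2-6)
th=brentq(f,.5,1.3); print('theta',th,'d',-(lip(th)-p)@R[:,1])
for w in (60,70,80,88):
  for th,tilt,d in ((.9,.38,18),(.5,.42,16),(.2,.45,14),(0,.45,14),(0,.45,10),(0,.5,14),(0,.55,12)):
    t,Rr=tcp(th,tilt,-(w/2-6),d)
    # rear inner fingertip height above plate top surface
    tip=t+w/2*Rr[:,0]-H; c,s=np.cos(th),np.sin(th); nrm=s*RH*1+c*U   # normal upward of the cover
    print(w,th,tilt,d,t.round(),np.round(ik(np.hypot(t[0],t[1]),t[2],tilt),2),'clear',round(tip@nrm-4,1))
E
```

```text
[5.622e+02 4.845e+02 7.580e+01 3.085e+02 3.000e-01 3.104e+02]
[-0.1 -0.3  0.1 -0.  -0.1 -0.   0.   0.   0.2  0.2  0.1  0.2 -0.2 -0.2]
theta 0.9952117193789408 d 16.10503317119484
60 0.9 0.38 18 [585. 157. 240.] [0.23 1.93 0.6 ] clear 42.6
60 0.5 0.42 16 [552. 148. 204.] [0.23 2.05 0.44] clear 29.3
60 0.2 0.45 14 [538. 145. 170.] [0.27 2.12 0.3 ] clear 17.5
60 0 0.45 14 [536. 144. 144.] [0.31 2.14 0.23] clear 6.9
60 0 0.45 10 [534. 144. 147.] [0.3  2.15 0.24] clear 10.5
60 0 0.5 14 [536. 144. 145.] [0.31 2.18 0.16] clear 9.6
60 0 0.55 12 [535. 144. 148.] [0.3  2.21 0.08] clear 14.0
70 0.9 0.38 18 [589. 159. 242.] [0.24 1.91 0.61] clear 52.2
70 0.5 0.42 16 [556. 150. 206.] [0.23 2.04 0.45] clear 37.2
70 0.2 0.45 14 [543. 146. 172.] [0.27 2.11 0.31] clear 23.6
70 0 0.45 14 [540. 145. 146.] [0.31 2.13 0.24] clear 11.2
70 0 0.45 10 [539. 145. 150.] [0.3  2.14 0.25] clear 14.8
70 0 0.5 14 [540. 145. 148.] [0.31 2.17 0.17] clear 14.4
70 0 0.55 12 [539. 145. 151.] [0.3  2.2  0.09] clear 19.2
80 0.9 0.38 18 [593. 160. 244.] [0.24 1.9  0.62] clear 61.7
80 0.5 0.42 16 [561. 151. 208.] [0.23 2.03 0.46] clear 45.2
80 0.2 0.45 14 [547. 147. 174.] [0.27 2.1  0.32] clear 29.6
80 0 0.45 14 [545. 146. 148.] [0.32 2.12 0.25] clear 15.6
80 0 0.45 10 [543. 146. 152.] [0.31 2.13 0.26] clear 19.2
80 0 0.5 14 [544. 146. 150.] [0.31 2.16 0.18] clear 19.2
80 0 0.55 12 [543. 146. 154.] [0.3  2.19 0.1 ] clear 24.4
88 0.9 0.38 18 [597. 161. 245.] [0.24 1.89 0.62] clear 69.4
88 0.5 0.42 16 [564. 152. 209.] [0.24 2.02 0.46] clear 51.5
88 0.2 0.45 14 [551. 148. 176.] [0.27 2.09 0.33] clear 34.5
88 0 0.45 14 [548. 147. 150.] [0.32 2.12 0.26] clear 19.1
88 0 0.45 10 [546. 147. 154.] [0.31 2.12 0.27] clear 22.7
88 0 0.5 14 [548. 147. 152.] [0.31 2.15 0.18] clear 23.0
88 0 0.55 12 [546. 147. 156.] [0.3  2.18 0.11] clear 28.6
```

```bash
python3 - <<'E'
from h import *
p,R,o=cur()
def go(ths,w):
    return [tcp(th,.335+(1-th)*.165,-(w/2-6),16-2*(1-th)) for th in ths]
rows(p,R,go([.99,.975,.95,.92,.89,.86,.83,.80,.77,.74],64))
E
```

```text
delta [[0.65, -0.0, 0.0], [0.46, 0.04, 0.0], [0.16, 0.11, 0.0], [-0.21, 0.21, 0.0], [-0.57, 0.32, 0.01], [-0.93, 0.43, 0.01], [-1.28, 0.56, 0.01], [-1.63, 0.7, 0.01], [-1.97, 0.85, 0.01], [-2.31, 1.02, 0.01]]
rot [[-0.001, 0.003, -0.001], [-0.001, 0.003, -0.004], [-0.001, 0.003, -0.008], [-0.001, 0.003, -0.013], [-0.001, 0.003, -0.018], [-0.001, 0.003, -0.023], [-0.001, 0.003, -0.028], [-0.001, 0.003, -0.033], [-0.001, 0.003, -0.038], [-0.001, 0.003, -0.043]]
```

Call:
{"name": "carry_out", "arguments": {"delta_pos": [[0.4,0,0],[0.45,0.04,0],[0.16,0.11,0],[-0.21,0.21,0],[-0.57,0.32,0],[-0.93,0.43,0],[-1.28,0.56,0],[-1.63,0.7,0]], "rotation": [[0,0,0],[0,0,-0.004],[0,0,-0.008],[0,0,-0.013],[0,0,-0.018],[0,0,-0.023],[0,0,-0.028],[0,0,-0.033]], "hand": 70}}

```text
t: 5.45
ee_pos: [575.1, 154.8, 233.6]
orientation: [-1.491, -0.495, -0.075]
ft_force: [-0.3, -0.9, 0.1]
width: 64.0
```

```bash
python3 look.py 8; python3 - <<'E'
from h import *
from scipy.optimize import brentq
p,R,o=cur()
f=lambda th:(lip(th)-p)@R[:,0]+ (o['width']/2-6)
th=brentq(f,.0,1.3); print('theta',th,'d',-(lip(th)-p)@R[:,1])
def go(ths,w):
    return [tcp(th,.335+(1-th)*.165,-(w/2-6),16-2*(1-th)) for th in ths]
rows(p,R,go([.795,.78,.755,.73,.70,.67,.64,.61,.58,.55],76))
E
```

```text
[575.1 154.8 233.6] [-1.491 -0.495 -0.075] [ 0.236  0.229  1.943  0.024  0.602 -0.054] 5.45 [-0.28 -0.93  0.05] 64.0
tilt 0.368
theta 0.787053236047996 d 15.180747582299063
delta [[0.72, -0.01, 0.0], [0.55, 0.06, 0.0], [0.26, 0.18, 0.0], [-0.03, 0.31, 0.0], [-0.36, 0.47, 0.0], [-0.69, 0.64, 0.01], [-1.02, 0.82, 0.01], [-1.34, 1.01, 0.01], [-1.65, 1.21, 0.01], [-1.96, 1.42, 0.01]]
rot [[-0.001, 0.003, -0.002], [-0.001, 0.003, -0.005], [-0.001, 0.003, -0.009], [-0.001, 0.003, -0.013], [-0.001, 0.003, -0.018], [-0.001, 0.003, -0.023], [-0.001, 0.003, -0.028], [-0.001, 0.003, -0.033], [-0.001, 0.003, -0.038], [-0.001, 0.003, -0.043]]
```

View pics/c8.png

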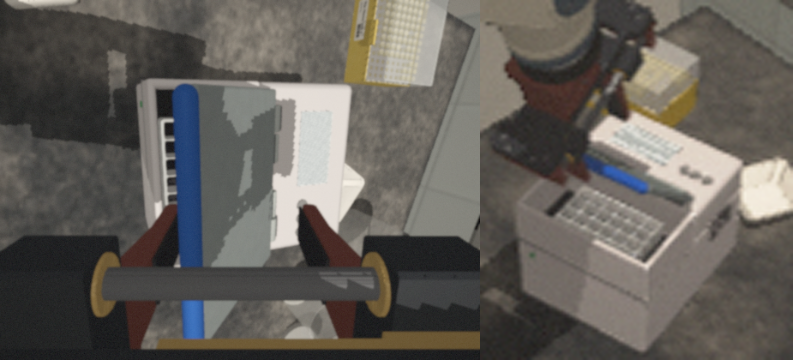

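The cover follows on the front finger (lip at column 187) and is at about 0.79 rad. I'll keep lowering and opening.

Call:
{"name": "carry_out", "arguments": {"delta_pos": [[0.4,0,0],[0.52,0.06,0],[0.26,0.18,0],[-0.03,0.31,0],[-0.36,0.47,0],[-0.69,0.64,0],[-1.02,0.82,0],[-1.34,1.01,0],[-1.65,1.21,0],[-1.96,1.42,0]], "rotation": [[0,0,0],[0,0,-0.005],[0,0,-0.009],[0,0,-0.013],[0,0,-0.018],[0,0,-0.023],[0,0,-0.028],[0,0,-0.033],[0,0,-0.038],[0,0,-0.043]], "hand": 35}}

```text
t: 6.38
ee_pos: [562.7, 151.3, 213.3]
orientation: [-1.481, -0.527, -0.109]
ft_force: [0.0, 0.3, -0.6]
width: 75.7
```

```bash
python3 look.py 9; python3 - <<'E'
from h import *
from scipy.optimize import brentq
p,R,o=cur()
f=lambda th:(lip(th)-p)@R[:,0]+ (o['width']/2-6)
th=brentq(f,.0,1.3); print('theta',th,'d',-(lip(th)-p)@R[:,1])
def go(ths,w):
    return [tcp(th,.335+(1-th)*.165,-(w/2-6),16-2*(1-th)) for th in ths]
rows(p,R,go([.545,.53,.51,.485,.46,.435,.41,.385,.36,.335,.31,.285],86))
E
```

```text
[562.7 151.3 213.3] [-1.481 -0.527 -0.109] [ 0.234  0.23   2.015  0.033  0.485 -0.065] 6.3833 [ 0.04  0.33 -0.62] 75.7
tilt 0.411
theta 0.5521816386239812 d 15.418575418977321
delta [[0.44, 0.02, 0.01], [0.28, 0.12, 0.01], [0.08, 0.26, 0.01], [-0.17, 0.44, 0.01], [-0.41, 0.63, 0.01], [-0.65, 0.82, 0.01], [-0.89, 1.02, 0.01], [-1.12, 1.22, 0.01], [-1.34, 1.43, 0.01], [-1.56, 1.65, 0.01], [-1.77, 1.87, 0.01], [-1.98, 2.09, 0.01]]
rot [[-0.001, 0.003, -0.001], [-0.001, 0.003, -0.003], [-0.001, 0.003, -0.006], [-0.001, 0.003, -0.011], [-0.001, 0.003, -0.015], [-0.001, 0.003, -0.019], [-0.001, 0.003, -0.023], [-0.001, 0.003, -0.027], [-0.001, 0.003, -0.031], [-0.001, 0.003, -0.035], [-0.001, 0.003, -0.039], [-0.001, 0.003, -0.044]]
```

View pics/c9.png

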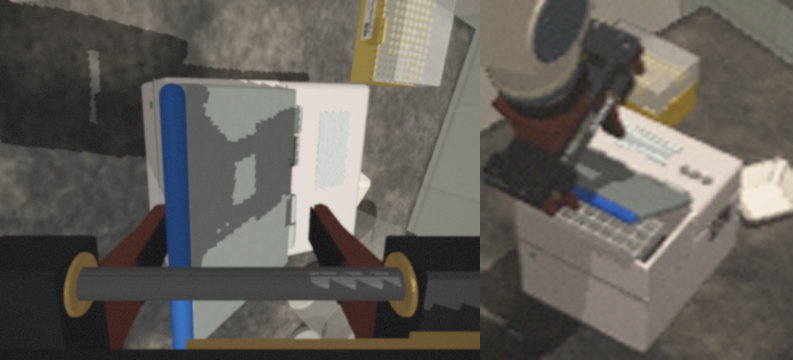

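The cover is at about 0.55 rad and still on the front finger. Next part of the lowering.

Call:
{"name": "carry_out", "arguments": {"delta_pos": [[0.25,0.02,0],[0.25,0.12,0],[0.08,0.26,0],[-0.17,0.44,0],[-0.41,0.63,0],[-0.65,0.82,0],[-0.89,1.02,0],[-1.12,1.22,0],[-1.34,1.43,0],[-1.56,1.65,0],[-1.77,1.87,0],[-1.98,2.09,0]], "rotation": [[0,0,0],[0,0,-0.003],[0,0,-0.006],[0,0,-0.011],[0,0,-0.015],[0,0,-0.019],[0,0,-0.023],[0,0,-0.027],[0,0,-0.031],[0,0,-0.035],[0,0,-0.039],[0,0,-0.044]], "hand": 6}}

```text
t: 7.48
ee_pos: [553.4, 148.7, 186.3]
orientation: [-1.469, -0.56, -0.143]
ft_force: [-0.5, -1.0, -0.2]
width: 85.9
```

```bash
python3 look.py 10; python3 - <<'E'
from h import *
from scipy.optimize import brentq
p,R,o=cur()
f=lambda th:(lip(th)-p)@R[:,0]+ (o['width']/2-6)
th=brentq(f,.0,1.3); print('theta',th,'d',-(lip(th)-p)@R[:,1])
def go(ths,w):
    return [tcp(th,.335+(1-th)*.165,-(w/2-6),16-2*(1-th)) for th in ths]
rows(p,R,go([.265,.245,.225,.205,.185,.165,.145,.125,.105,.085,.065,.05],86))
E
```

```text
[553.4 148.7 186.3] [-1.469 -0.56  -0.143] [ 0.232  0.255  2.085  0.053  0.347 -0.087] 7.4833 [-0.49 -0.98 -0.19] 85.9
tilt 0.455
theta 0.2890239960651524 d 14.987831309901164
delta [[-0.2, 0.18, 0.01], [-0.36, 0.36, 0.01], [-0.52, 0.54, 0.01], [-0.68, 0.73, 0.01], [-0.83, 0.92, 0.01], [-0.98, 1.12, 0.01], [-1.12, 1.31, 0.01], [-1.26, 1.51, 0.01], [-1.4, 1.72, 0.01], [-1.53, 1.92, 0.01], [-1.66, 2.13, 0.01], [-1.75, 2.29, 0.01]]
rot [[-0.001, 0.003, -0.003], [-0.001, 0.003, -0.006], [-0.001, 0.003, -0.009], [-0.001, 0.003, -0.013], [-0.001, 0.003, -0.016], [-0.001, 0.003, -0.019], [-0.001, 0.003, -0.022], [-0.001, 0.003, -0.026], [-0.001, 0.003, -0.029], [-0.001, 0.003, -0.032], [-0.001, 0.003, -0.036], [-0.001, 0.003, -0.038]]
```

View pics/c10.png

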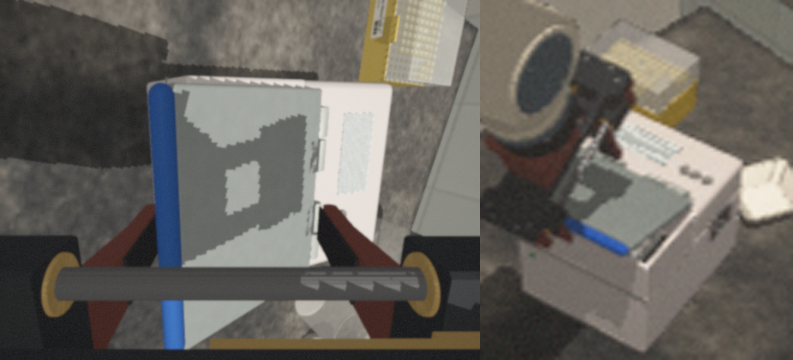

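The cover is at about 0.29 rad, with the lip on the finger at column 163. I'll lower it more slowly from here.

Call:
{"name": "carry_out", "arguments": {"delta_pos": [[-0.2,0.18,0],[-0.36,0.36,0],[-0.52,0.54,0],[-0.68,0.73,0],[-0.83,0.92,0],[-0.98,1.12,0],[-1.12,1.31,0],[-1.26,1.51,0],[-1.4,1.7,0],[-1.5,1.85,0],[-1.58,2.0,0],[-1.64,2.1,0]], "rotation": [[0,0,-0.003],[0,0,-0.006],[0,0,-0.009],[0,0,-0.013],[0,0,-0.016],[0,0,-0.019],[0,0,-0.022],[0,0,-0.026],[0,0,-0.029],[0,0,-0.032],[0,0,-0.034],[0,0,-0.036]]}}

```text
t: 8.58
ee_pos: [548.1, 147.2, 160.2]
orientation: [-1.46, -0.586, -0.171]
ft_force: [-0.5, -0.9, -0.2]
width: 86.0
```

```bash
python3 look.py 11; python3 - <<'E'
from h import *
from scipy.optimize import brentq
p,R,o=cur()
f=lambda th:(lip(th)-p)@R[:,0]+ (o['width']/2-6)
th=brentq(f,-.1,1.3); print('theta',th,'d',-(lip(th)-p)@R[:,1])
a=cv2.imread('pics/s11.png')[130:220,230:330]; cv2.imwrite('pics/s11z.png',cv2.resize(a,None,fx=6,fy=6,interpolation=cv2.INTER_CUBIC))
E
```

```text
[548.1 147.2 160.2] [-1.46  -0.586 -0.171] [ 0.231  0.295  2.136  0.091  0.222 -0.126] 8.5833 [-0.5  -0.92 -0.17] 86.0
tilt 0.491
theta 0.07807598054039602 d 15.190560128042394
```

View pics/c11.png

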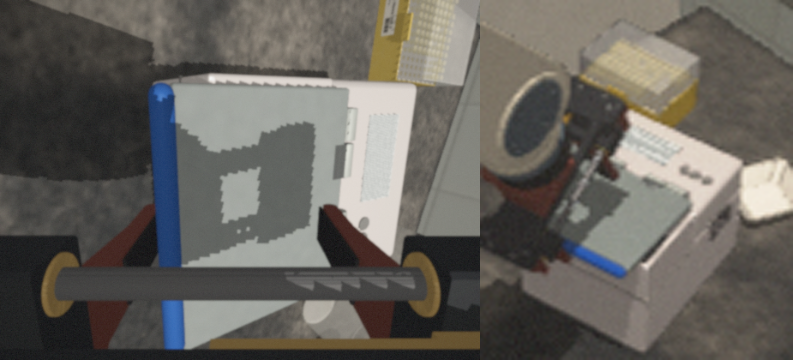

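View pics/s11z.png

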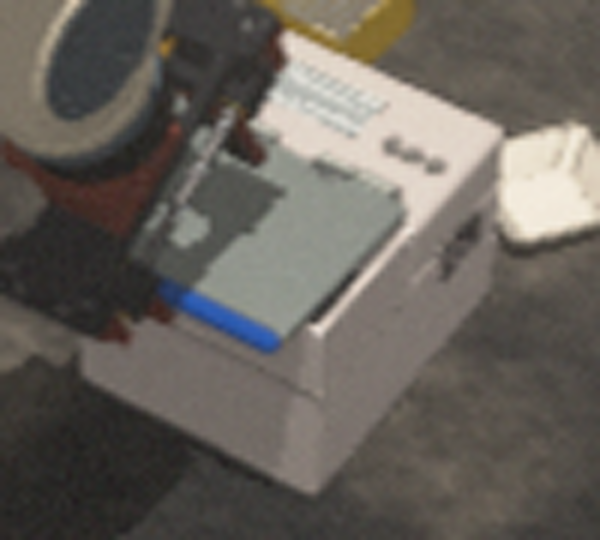

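About 0.08–0.1 rad is left. I'll finish slowly, first following the arc and then easing the finger away along its face normal.

Call:
{"name": "carry_out", "arguments": {"delta_pos": [[-0.05,0.1,0],[-0.1,0.2,0],[-0.15,0.3,0],[-0.2,0.4,0],[-0.25,0.47,0],[-0.3,0.53,0],[-0.36,0.56,0],[-0.42,0.58,0],[-0.48,0.6,0],[-0.54,0.6,0],[-0.6,0.6,0],[-0.66,0.6,0]], "rotation": [[0,0,0],[0,0,0],[0,0,0],[0,0,0],[0,0,0],[0,0,0],[0,0,0],[0,0,0],[0,0,0],[0,0,0],[0,0,0],[0,0,0]]}}

```text
t: 9.68
ee_pos: [545.7, 146.5, 152.4]
orientation: [-1.46, -0.587, -0.172]
ft_force: [0.8, 0.0, 0.1]
width: 85.7
```

```bash
python3 look.py 12; python3 - <<'E'
from h import *
from scipy.optimize import brentq
p,R,o=cur()
f=lambda th:(lip(th)-p)@R[:,0]+ (o['width']/2-6)
th=brentq(f,-.3,1.3); print('theta',th,'d',-(lip(th)-p)@R[:,1])
a=cv2.imread('pics/s12.png')[130:220,230:330]; cv2.imwrite('pics/s12z.png',cv2.resize(a,None,fx=6,fy=6,interpolation=cv2.INTER_CUBIC))
E
```

```text
[545.7 146.5 152.4] [-1.46  -0.587 -0.172] [ 0.23   0.308  2.146  0.103  0.198 -0.138] 9.6833 [0.77 0.01 0.06] 85.7
tilt 0.492
theta -0.014478810228510688 d 10.576472491156045
```

View pics/c12.png

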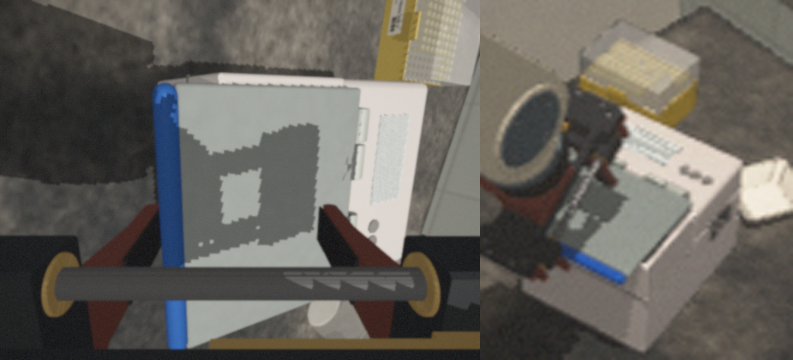

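View pics/s12z.png

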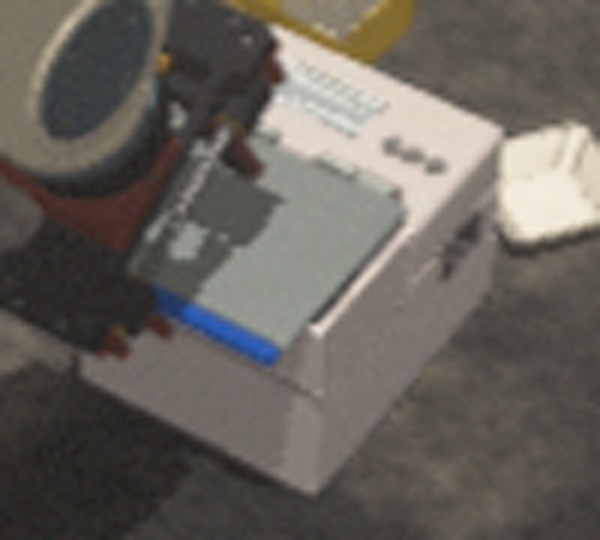

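```bash
python3 - <<'E'
from h import *
import fit
YH=np.array([-np.sin(YAW),np.cos(YAW),0])
for th in (0,.03,.06,.1):
    q=fit.proj('scene',lip(th)-66*YH)+[-1.0,.6]; print(th,((q-[230,130])*6).round())
# also relative to body corners: front-right top
q=fit.proj('scene',H-100*RH-80*YH-6*U)+[-1.0,.6]; print(((q-[230,130])*6).round())
E
```

```text
0 [252. 354.]
0.03 [252. 349.]
0.06 [253. 343.]
0.1 [253. 336.]
[308. 337.]
```

Against the predicted positions, the lip end at (268,352) is about at shut. I'll ease the finger further away and check that the lip stops moving.

Call:
{"name": "carry_out", "arguments": {"delta_pos": [[-0.06,0,0],[-0.12,0,0],[-0.18,0,0],[-0.24,0,0],[-0.3,0,0],[-0.36,0,0],[-0.42,0,0],[-0.5,0,0]], "rotation": [[0,0,0],[0,0,0],[0,0,0],[0,0,0],[0,0,0],[0,0,0],[0,0,0],[0,0,0]]}}

```text
t: 10.45
ee_pos: [541.1, 145.3, 149.7]
orientation: [-1.46, -0.587, -0.171]
ft_force: [0.4, 0.7, 0.1]
width: 85.6
```

```bash
python3 look.py 13; python3 - <<'E'
from h import *
def z(n): 
    return cv2.resize(cv2.imread(f'pics/s{n}.png')[160:200,250:300],None,fx=8,fy=8,interpolation=cv2.INTER_CUBIC)
cv2.imwrite('pics/cmp.png',np.hstack([z(12),z(13)]))
for n in (11,12,13):
    im=cv2.imread(f'pics/s{n}.png').astype(int); m=(im[:,:,0]>im[:,:,2]*2)&(im[:,:,0]>100); m[:,:262]=0;m[:,285:]=0;m[:165]=0;m[210:]=0
    ys,xs=np.nonzero(m); print(n,len(ys),xs.mean().round(2),ys.mean().round(2),xs.max(),ys.max())
E
```

```text
[541.1 145.3 149.7] [-1.46  -0.587 -0.171] [ 0.23   0.307  2.156  0.109  0.188 -0.145] 10.45 [0.42 0.67 0.07] 85.6
tilt 0.491
11 50 268.28 183.54 275 188
12 49 268.31 185.59 275 190
13 53 268.17 185.38 275 190
```

View pics/cmp.png

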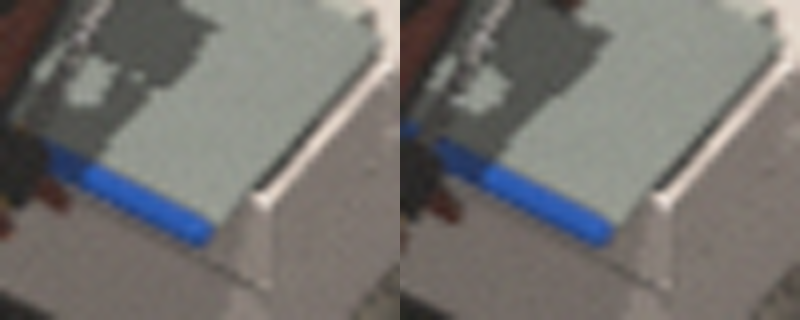

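View pics/c13.png

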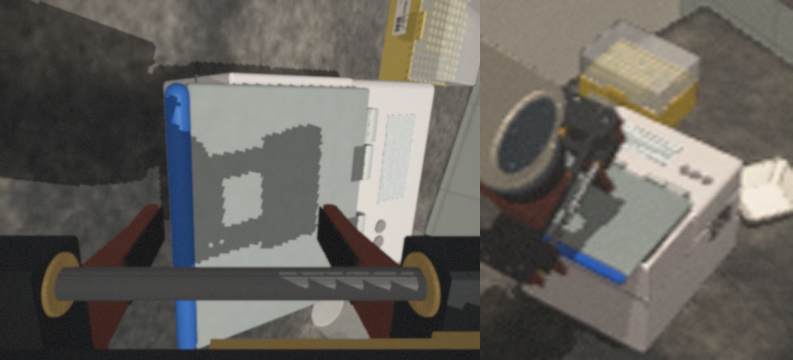

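The lip did not move (row 185.6 before, 185.4 after) while the finger backed off, so the cover rests shut by itself. I'll retreat now along the fingers.

Call:
{"name": "carry_out", "arguments": {"delta_pos": [[-0.2,-0.3,0],[-0.4,-1.0,0],[-0.5,-2.0,0],[-0.5,-4.0,0],[-0.5,-6.5,0],[-0.5,-9.5,0],[-0.5,-12.5,0],[-0.5,-15.5,0],[-0.5,-18,0],[-0.5,-18,0]], "rotation": [[0,0,0],[0,0,0],[0,0,0],[0,0,0],[0,0,0],[0,0,0],[0,0,0],[0,0,0],[0,0,0],[0,0,0]]}}

```text
t: 11.38
ee_pos: [455.1, 121.1, 311.4]
orientation: [-1.458, -0.593, -0.178]
ft_force: [1.0, 0.5, -0.0]
width: 85.6
```

```bash
python3 look.py 14; python3 - <<'E'
from h import *
save('top','t14.png')
im=cv2.imread('pics/s14.png').astype(int); m=(im[:,:,0]>im[:,:,2]*2)&(im[:,:,0]>100); m[:,:262]=0;m[:,285:]=0;m[:165]=0;m[210:]=0
ys,xs=np.nonzero(m); print(len(ys),xs.mean().round(2),ys.mean().round(2),xs.max(),ys.max())
E
```

```text
[455.1 121.1 311.4] [-1.458 -0.593 -0.178] [ 0.218 -0.135  2.172  0.045  0.607 -0.086] 11.3833 [ 0.95  0.53 -0.04] 85.6
tilt 0.499
48 268.29 185.62 275 190
```

View pics/s14.png

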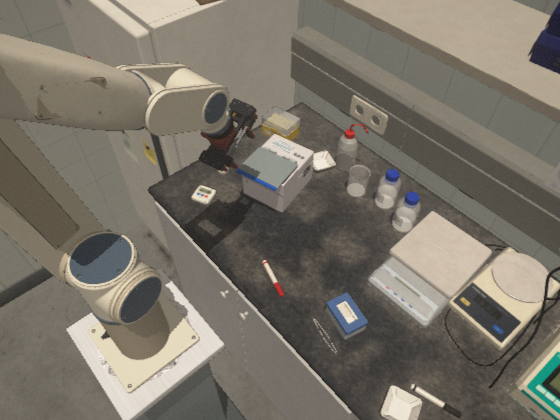

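View pics/t14.png

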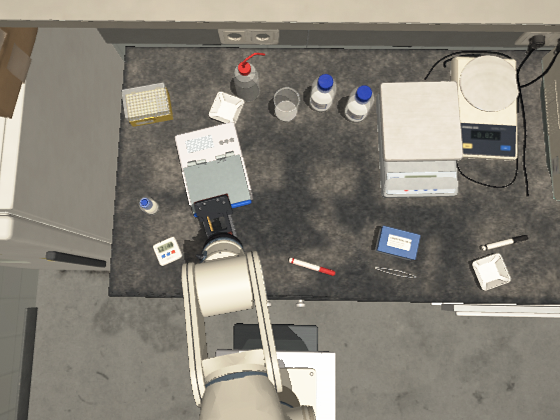

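View pics/w14.png

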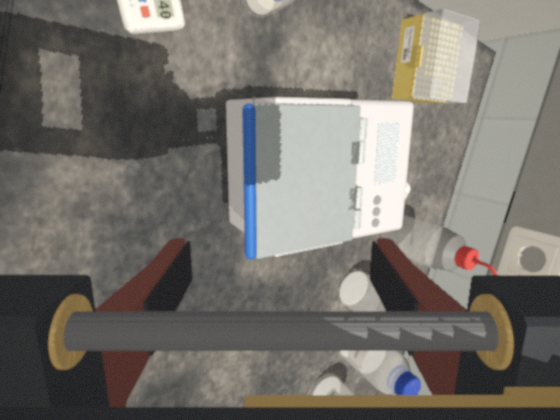

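The cover lies flat and shut: in the wrist picture the lip is at column 250, beyond the front face. The gripper is well clear. The timer, marker, box and bottle are at their first pixel positions. I'll hand the job in.

```bash
python3 -c "
from workcell import ctrl
print(ctrl.close_job())"
```

```text
the job is handed in; nothing more can be done
None
```

The cover is shut, and it did not slam as far as the pictures and forces show. I handed the job in about 11.5 s into the 45 s allowed.

- **Tip and catch:** I set the open gripper over the cover's lip and tipped the cover forward with the rear finger. It dropped by itself at about 1.3 rad and landed on the front finger at about 1.0 rad.
- **Lowering:** I lowered it slowly on the front finger, opening the jaws on the way so the rear finger stayed clear of the cover. Then I eased the finger away and backed off.

**Last checks**
- **Shut:** the lip stayed put when the finger left it, at picture row 185.6, 185.4 and 185.6 before, during and after backing off.
- **Forces:** the readings I took between moves stayed around 1 N, about the sensor's noise. I have no reading from the instant of the catch.
- **Bystanders:** the timer, marker, box and bottle look unmoved in the pictures.
- **Clearance:** the fingertips ended about 165 mm above the shut cover and in front of it.

**Disagreements:** my position fits for the photometer differed by about 3 mm between cameras. Near the end this left the cover angle uncertain by about 0.04 rad. I judged it shut from the lip no longer moving and from the pictures, because no direct reading of the angle was available.

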